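Index the hole-punch turret to the strap-slot sector and lock it

TASK

Turn the punch turret's wheel until the sector with the oblong mark (the other five have round studs) shows in the fixed sight window, and lock it there with the pawl that is parked leaning outward beside the wheel: tip the pawl over onto the rim and see that its tooth drops fully home into the notch, feeling for the notch by turning the wheel a little if it is not under the tooth. Let go of everything and leave the other things on the bench where they are.

Things in the scene. Friction and masses are not known exactly. Their poses are not given: they have to be found in the camera images.
- turret: Round dark steel base, 230 mm across, 32 mm tall, of a bench hole-punch turret, fixed to the bench. Origin on the wheel's upright axis at bench level, z up; the sight window is on its -x side, the pawl on its +y side, on a bracket reaching to y = 175 mm.
- window (a point): Centre of the fixed sight window: a flat steel frame over the wheel's rim, its opening 34 mm radially by 42 mm across, centre 70 mm from the wheel's axis. Top of the frame at z = 62 mm; it reaches in to 44 mm from the axis and its stand out to 118 mm.
- wheel (a joint): Wheel angle about the upright axis, rad, growing anticlockwise from above; 0 (or whole turns) = oblong mark centred in the window. Endless. Aluminium disc with notched steel rim, 198 mm across, top at z = 50 mm; six sectors at 60 degrees: five with a raised round stud (18 mm), one with a raised oblong bar (28 x 11 mm, along the radius). Friction about 0.2 N m; stays where left.
- mark (a point): Centre of the oblong bar on the marked sector, on the wheel, 68 mm from the axis.
- grip (a point): Middle of the top of the wheel's upright grip bar, on the wheel's axis, z = 110 mm. The bar is 64 mm long, 18 mm thick and stands from z = 54 to 110 mm; its length runs along the line from the axis to the oblong mark. Pinch it across its thickness from above.
- pawl (a joint): Pawl angle, rad: 0 = tooth home in a notch, about 0.17 = tooth resting on the rim between notches, 1.75 = parked, leaning outward on its stop (the start). Pushed inward past about 1.4 it falls onto the rim by its weight, and drops by itself into a notch that comes under it. Once home, the wheel has only about 0.025 rad of play either way.
- tooth (a point): Nose of the pawl's tooth: a round-nosed pin 10 mm thick, 57 mm along the arm from the hinge. Pawl down, it points down, 93 mm from the wheel's axis. Of the rim's six notches (14.5 mm wide, 14 mm deep) the one under it locks the sector in the window. The ring of notches is set by hand: with a sector centred, its notch is up to 0.125 rad (7 degrees) to either side of the tooth: feel or look for it.
- pawl_hinge (a point): Middle of the pawl's level hinge pin, fixed on the base, 150 mm from the wheel's axis, z = 65 mm; the pin runs parallel to the turret's x axis between two lugs that stand up to z = 76 mm.
- pawl_knob (a point): Middle of the end face of the pawl's round black knob, 18 mm thick, 22 mm long, 60 mm along the arm from the hinge, its end 28 mm off the arm's centre line. Pawl down: knob upright, end at z = 93 mm, 90 mm from the wheel's axis. Parked: it sticks outward from the upright steel arm (20 mm wide, 12 mm thick, tip 72 mm from the hinge), end about 188 mm from the axis and at z about 119 mm.
- mug: Bystander: blue plastic mug 80 mm across, 90 mm tall. Origin: centre of its underside.
- glue_pot: Bystander: grey glue pot 68 mm across, 90 mm tall. Origin: centre of its underside.
- brush: Bystander: flat brush 190 mm long, lying. Origin: centre of its underside.
- whetstone: Bystander: grey whetstone 150 x 50 x 22 mm, lying. Origin: centre of its underside.
- hammer: Bystander: hammer 260 mm long, lying. Origin: centre of its underside.
- polish_tin: Bystander: round flat polish tin 76 mm across, 26 mm tall. Origin: centre of its underside.
- heel: Bystander: shoe heel block about 86 x 58 x 24 mm. Origin: centre of its underside.

How it is judged:
By the outcome, as a careful person would: the job done as asked, in the order asked, and still so for the second after the job is handed in, with the robot touching nothing.
It also fails if it takes over 72 s, if anything falls off the work surface, if the arm or the gripper's body presses on something with over 40 N, if the wrist force passes 120 N, or if a joint passes its speed limit or range.

ROBOT

A 6-joint arm with a two-finger parallel gripper is mounted at the origin on the work surface. World frame = base frame: x ahead of the robot, y to its left, z up, the work surface at z = 0. Lengths are in mm, angles in rad, forces in N, time in s.
With the tool pointing down it reaches from about 350 to 925 mm from the base axis. Payload 6.4 kg.
Tool frame: the origin (TCP) lies between the finger pads; the fingertips stand 22 mm ahead of it and the grasp point (between the pads) lies 3 mm ahead of it; z points along the fingers, y is the line along which they close (so a half turn about z gives the same grasp; the last joint's range is limited). The gripper opens to 94 mm and grips with 3 to 60 N. Pads are 16 mm wide; open, the fingers measure 119 mm over their backs; the gripper's body (75 mm by 177 mm) begins 78 mm behind the grasp point.
Start: joints at [0.964, 0.245, 1.558, -0, 1.339, -0.174], TCP at [272.618, 590.079, 227.455] pointing down, gripper open.
Joint ranges: [-3.13, 3.13], [-1.02, 2.26], [0.13, 2.54], [-0.95, 4.09], [0.21, 2.88], [-2.74, 2.74]. Speed limits (rad/s): [2.57, 2.57, 3.14, 3.14, 3.14, 3.14].

INTERFACE

Orientations are given as a unit quaternion [w, x, y, z].
In Python, from bench import bot gives the robot as it stands.
- The arm moves only by the tool step_arm, never from a script. Its argument "commands" is one flat list of numbers, 6 for each row, row after row: the shift along the tool's x, y, z scaled (see below), then the turn, a rotation vector about the tool's x, y, z scaled (see below). A call has 1 to 20 rows; each row is the pose to reach, as a shift and turn from the pose commanded when the call began, along the tool's axes at that moment; what a row does not reach only later rows make up. The controller multiplies each number of a shift by 0.2 m and each number of a turn by 90 degrees. A row lasts 1/10 s, in which the tool goes at most 50 mm and 8.59 degrees, less where a joint would pass 70% of its speed; a pose out of reach is approached as far as the arm can. A call with a number of a shift or a turn outside -1 to 1 is refused whole. A call with a gripper value outside its range is refused whole. "claw" is the opening, from 0 (shut) to 1 (fully open), set as the call begins (left out, the last holds). The fingers move at their own pace and stop on an object; "squeeze" is the grip in N (left out, the last holds). Time passes only in rows, so rows that repeat a pose let the fingers close. It gives the time, the measured TCP pose, the force, the opening and the grip force at its end, in the units of the state.
- bot.get_state(): the state, without advancing time (a new reading comes with each control period).
- bot.camera(name): name is "scene" or "top" or "wrist"; returns a dict with "image" (400x640x3 uint8, blue, green, red), "z_map" (400x640 float32, mm along the optical axis (not along the pixel's ray), 0 where there is no reading), "fx", "fy", "cx", "cy" (pixels), "rvec" (rotation vector, rad) and "tvec" (3), from world to camera coordinates, as OpenCV has them. Camera axes: x right, y down, z forward; pixel columns grow to the right and rows downward; lengths in mm; the calibration is good to about 2 mm. A picture is of the moment at which its call begins.
- bot.sign_off(): hands the job in; it is judged then, once.
The state is a dict: "time": time; "joint_pos": joint angles; "qd": joint speeds; "joint_torque": joint torques, N m; "position": TCP position; "tcp_rot": TCP orientation; "contact_force": force on the tool from outside, world axes, zero at the start; "torque": the same for the moment, N m; "opening": finger opening in mm; "finger_force": force on a finger pad.
Only numpy, scipy, OpenCV 4.12 (cv2) and the standard library are available. Lean on these libraries where they do the work, as an engineer would, in place of code of your own. Each camera call takes 0.05 s, during which the arm holds its last target. There are 200 camera calls.

## Working session

There is one attempt and no reset: what is moved stays moved. The work goes in short steps, Python scripts to look and compute and a tool call to move; the robot and the scene stay as the last step left them, time stands still between calls to the robot, and variables do not carry over. Pictures are saved under pics/ and viewed, at most 10 in all, crops included, and the job is handed in when it is done.

Besides the shell and the picture viewer there is one more tool, called after ">>>" by a JSON object that holds its "op" and its "data", one argument or row to a line. step_arm: Moves the arm, as the interface text tells. Shifts and turns lie within -1 to 1; 1 stands for 0.2 m of shift or 90 degrees of turn. Its arguments: {"type":"object","properties":{"commands":{"type":"array","items":{"type":"number","minimum":-1,"maximum":1}},"claw":{"type":"number"},"squeeze":{"type":"number"}},"required":["commands"]}

```bash
mkdir -p pics; ls; python3 - <<'E'
from bench import bot
import cv2,numpy as np
s=bot.get_state();print(s)
for n in("top","scene"):
    c=bot.camera(n);cv2.imwrite(f"pics/{n}0.png",c["image"]);np.savez(f"{n}0.npz",**c)
    print(n,c["fx"],c["cx"],c["cy"],c["rvec"],c["tvec"])
E
```

```text
pics
{'time': 0.0, 'joint_pos': array([ 9.63888463e-01,  2.45764895e-01,  1.55898609e+00, -3.14500053e-05,
        1.33871726e+00, -1.74113810e-01]), 'qd': array([-0.00105223, -0.00038566,  0.00042054,  0.0015563 ,  0.00183187,
        0.0005593 ]), 'joint_torque': array([-1.67155067e-04, -4.15840316e+01, -3.14595258e+01,  6.84872945e-02,
        3.32553475e-02, -1.53369033e-04]), 'position': array([272.30407958, 589.60029151, 226.39180089]), 'tcp_rot': array([-3.42834610e-04,  2.14708441e-01,  9.76677739e-01, -8.73019224e-04]), 'contact_force': array([-0.32116987,  0.01092427, -0.13804108]), 'torque': array([ 0.0477103 , -0.00108931,  0.0367016 ]), 'finger_force': 0.0, 'opening': 94.05603220397457}
top 421.96702030800475 323.0196680156612 195.44652294214097 [ 2.17913745 -2.13650787  0.15174908] [ 10.17083948 545.10342608 958.67892439]
scene 449.14868543226174 316.97295520132786 206.26283605513598 [ 1.01378595  2.57391222 -0.91689048] [ 399.46304623 -268.65685335 1432.38557507]
```

View pics/top0.png

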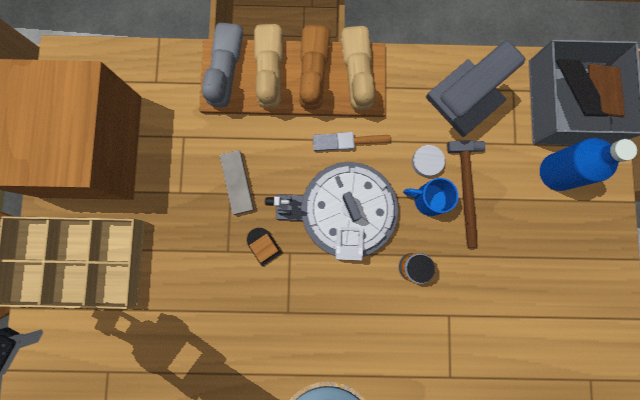

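View pics/scene0.png

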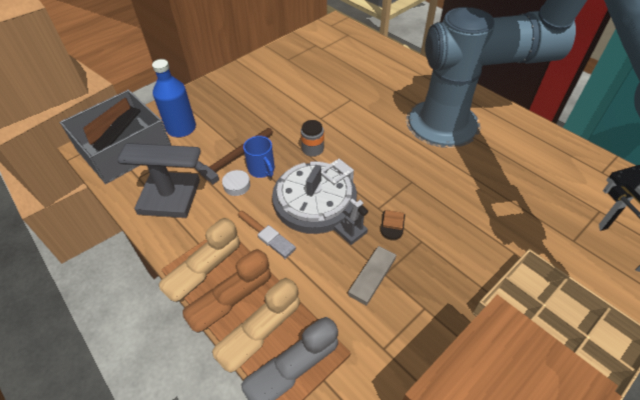

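The top picture shows the turret at about (350,210), with the window at (350,240) and the pawl at (285,205). The oblong mark is near (338,182), on the far side from the window. Next I'll enlarge it and measure.

```bash
cat > h.py <<'E'
import cv2,numpy as np
def ray(c,u,v,z):
    "world point of pixel (u,v) at world height z"
    R=cv2.Rodrigues(np.array(c["rvec"]))[0];t=np.array(c["tvec"]).ravel()
    o=-R.T@t;d=R.T@np.array([(u-c["cx"])/c["fx"],(v-c["cy"])/c["fy"],1.])
    return o+d*(z-o[2])/d[2]
def proj(c,P):
    K=np.array([[c["fx"],0,c["cx"]],[0,c["fy"],c["cy"]],[0,0,1.]])
    return cv2.projectPoints(np.float64(P).reshape(-1,3),np.array(c["rvec"]),np.array(c["tvec"]),K,None)[0].reshape(-1,2)
E
python3 - <<'E'
import cv2,numpy as np
from h import *
c=np.load("top0.npz")
im=c["image"][145:275,250:410];cv2.imwrite("pics/crop1.png",cv2.resize(im,None,fx=4.6,fy=4.6,interpolation=cv2.INTER_CUBIC))
R=cv2.Rodrigues(c["rvec"])[0];print(-R.T@c["tvec"].ravel())
z=c["z_map"];v,u=np.mgrid[0:400,0:640]
P=np.stack([(u-c["cx"])/c["fx"]*z,(v-c["cy"])/c["fy"]*z,z],-1)-c["tvec"].ravel();P=P@R
m=(abs(P[...,2]-50)<3)&(u>295)&(u<400)&(v>155)&(v<265)
p=P[m];print(m.sum(),p.min(0),p.max(0))
(cx,cy),r=cv2.minEnclosingCircle(np.float32(p[:,:2]));print(cx,cy,r)
m=(abs(P[...,2]-110)<3)&(u>320)&(u<400)&(v>155)&(v<265)
p=P[m];print(len(p),p.mean(0),cv2.minAreaRect(np.float32(p[:,:2])))
E
```

```text
[ 414.72995684   28.9211755  1021.50335274]
4100 [ 421.30953315 -142.13170254   47.00094265] [614.42725735  55.60764813  52.9976033 ]
514.841064453125 -43.6179084777832 100.28738403320312
205 [514.14462532 -43.08346875 109.19140215] ((514.4176635742188, -42.97637176513672), (63.29838943481445, 17.915674209594727), 24.08723258972168)
```

View pics/crop1.png

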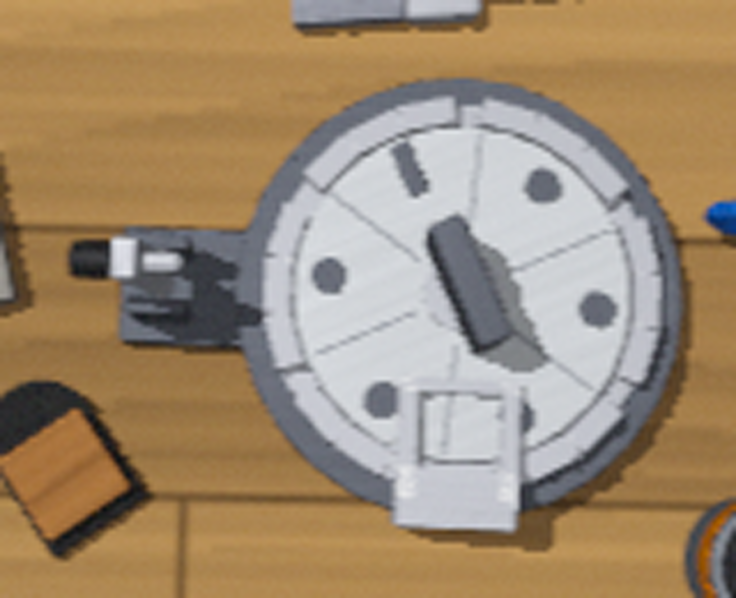

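```bash
python3 - <<'E'
import cv2,numpy as np
from h import *
c=np.load("top0.npz")
f=lambda x,y,z:ray(c,250+(x+.5)/4.6-.5,145+(y+.5)/4.6-.5,z)[:2]
C=np.array([514.6,-43.3])
def show(n,p):d=p-C;print(n,p.round(1),"r",np.hypot(*d).round(1),"ang",np.degrees(np.arctan2(d[1],d[0])).round(2))
show("mark",f(410,168,54))
for q in [(543,186),(598,309),(330,275),(382,400)]:show("stud",f(*q,54))
w=[f(*q,62) for q in[(424,392),(503,392),(503,463),(424,463)]];show("win open",np.mean(w,0))
w=[f(*q,62) for q in[(395,525),(516,530)]];show("stand",np.mean(w,0))
for q in [(467,112),(320,187),(292,370),(632,382),(625,198)]:show("notch",f(*q,50))
show("knobend",f(72,259,119));show("knobother",f(108,259,119))
show("armtop",f(124,257,137))
for q in [(122,232),(122,345)]:show("brk",f(*q,10))
E
```

```text
mark [576.7 -14.8] r 68.3 ang 24.66
stud [568.9 -82.1] r 66.7 ang -35.57
stud [ 507.1 -110. ] r 67.1 ang -96.42
stud [521.5  24.5] r 68.2 ang 84.19
stud [459.5  -2.5] r 68.5 ang 143.5
win open [446.5 -42.6] r 68.1 ang 179.44
stand [397.6 -39.2] r 117.0 ang 178.01
notch [606.9 -43.6] r 92.3 ang -0.2
notch [566.7  30.5] r 90.3 ang 54.79
notch [473.8  42.6] r 95.1 ang 115.42
notch [ 471.1 -127.7] r 94.9 ang -117.25
notch [ 564.2 -124.2] r 94.9 ang -58.48
knobend [519.4 145.6] r 188.9 ang 88.54
knobother [519.8 128.8] r 172.2 ang 88.29
armtop [518.7 119.5] r 162.8 ang 88.55
brk [546.9 134. ] r 180.2 ang 79.69
brk [487.5 132. ] r 177.4 ang 98.79
```

```bash
cat >> h.py <<'E'
def go(p0,yaw0,p1,yaw1):
    "numbers for a tool-down move; yaw = world angle (deg) of tool y"
    a=np.radians(yaw0);y=np.array([np.cos(a),np.sin(a),0]);z=np.array([0,0,-1.]);x=np.cross(y,z)
    d=np.subtract(p1,p0);return np.round([x@d/200,y@d/200,z@d/200,(yaw0-yaw1)/90],4)
def yaw(q):
    from scipy.spatial.transform import Rotation as R
    m=R.from_quat(np.roll(q,-1)).as_matrix();return np.degrees(np.arctan2(m[1,1],m[0,1]))
E
python3 - <<'E'
from h import *
P=[(272.6,590.1,227.5),(353,379,227),(434,168,227),(514.4,-43.1,200)];Y=[65.2,21,-23,-65.9]
for i in range(3):print(go(P[i],Y[i],P[i+1],Y[i+1]))
E
```

```text
[-0.8077 -0.7895  0.0025  0.4911]
[-1.1301  0.      0.      0.4889]
[-0.8145  0.7825  0.135   0.4767]
```

>>> {"op": "step_arm", "data": {
  "commands": [-0.81,-0.79,0,0,0,0.49,-0.81,-0.79,0,0,0,0.49,-0.81,-0.79,0,0,0,0.49,-0.81,-0.79,0,0,0,0.49,-0.81,-0.79,0,0,0,0.49,-0.81,-0.79,0,0,0,0.49,-0.81,-0.79,0,0,0,0.49]
}}

```text
time: 0.8
position: [353.4, 378.6, 227.4]
tcp_rot: [-0.0, 0.565, 0.825, 0.0]
contact_force: [0.6, 1.0, 0.7]
opening: 93.9
finger_force: 0.0
```

```bash
python3 - <<'E'
from h import *
from bench import bot
s=bot.get_state();p=s["position"];y=yaw(s["tcp_rot"]);print(s["time"],p,y)
for t,ty in [((440,220,227),-23),((514.4,-43.1,200),-65.9)]:
    print(go(p,y,t,ty));p,y=t,ty
print(go((440,210,227),-20,(475,70,210),-45),go((475,70,210),-45,(514.4,-43.1,190),-65.9))
E
```

```text
0.8 [353.40639203 378.64570384 227.35526952] 21.12810444867134
[-0.896   0.1179  0.0018  0.4903]
[-1.0656  0.8564  0.135   0.4767]
[-0.5979  0.4039  0.085   0.2778] [-0.2606  0.5392  0.1     0.2322]
```

>>> {"op": "step_arm", "data": {
  "commands": [-0.9,0.12,0,0,0,0.49,-0.9,0.12,0,0,0,0.49,-0.9,0.12,0,0,0,0.49,-0.9,0.12,0,0,0,0.49,-0.9,0.12,0,0,0,0.49,-0.9,0.12,0,0,0,0.49,-0.9,0.12,0,0,0,0.49]
}}

```text
time: 1.5
position: [440.3, 220.5, 227.3]
tcp_rot: [-0.0, 0.832, 0.554, -0.0]
contact_force: [-0.7, 0.1, 0.2]
opening: 93.8
finger_force: 0.0
```

>>> {"op": "step_arm", "data": {
  "commands": [-0.9,0.72,0,0,0,0.47,-0.9,0.72,0,0,0,0.47,-0.9,0.72,0,0,0,0.47,-0.9,0.72,0,0,0,0.47,-0.9,0.72,0,0,0,0.47,-0.9,0.72,0,0,0,0.47,-0.9,0.72,0,0,0,0.47]
}}

```text
time: 2.2
position: [502.8, -1.6, 227.3]
tcp_rot: [-0.0, 0.976, 0.216, -0.0]
contact_force: [0.1, -0.9, 1.3]
opening: 94.1
finger_force: 0.0
```

```bash
python3 - <<'E'
from h import *
from bench import bot
s=bot.get_state();p=s["position"];y=yaw(s["tcp_rot"]);print(s["time"],p,y,s["joint_pos"])
print(go(p,y,(514.4,-43.1,180),-65.9))
c=bot.camera("wrist");np.savez("w0.npz",**c);cv2.imwrite("pics/w0.png",c["image"])
E
```

```text
2.2 [502.83381689  -1.64579682 227.25851507] -65.0655221188437 [-2.29362700e-01 -1.05504123e-01  1.92780993e+00  4.80362075e-04
  1.31998970e+00  9.06125401e-01]
[-0.0349  0.2123  0.2363  0.0093]
```

View pics/w0.png

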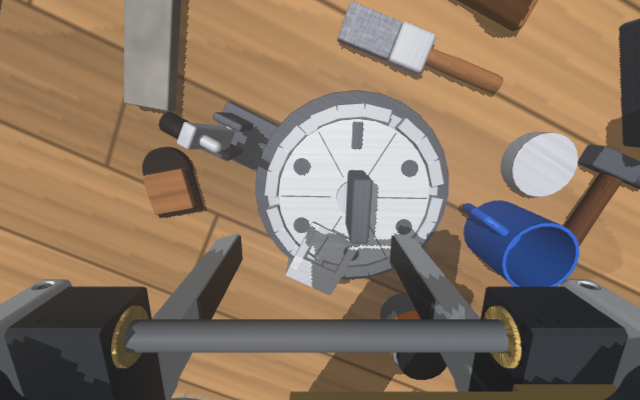

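The wrist view shows the bar at (358,205), the mark at (357,135) and free space around the bar. I'll centre over it, then descend.

>>> {"op": "step_arm", "data": {
  "commands": [-0.035,0.212,0.23,0,0,0.01,-0.035,0.212,0.23,0,0,0.01,-0.035,0.212,0.23,0,0,0.01,-0.035,0.212,0.4,0,0,0.01,-0.035,0.212,0.6,0,0,0.01,-0.035,0.212,0.655,0,0,0.01,-0.035,0.212,0.655,0,0,0.01]
}}

```text
time: 2.95
position: [513.3, -42.6, 95.8]
tcp_rot: [-0.001, 0.978, 0.207, -0.001]
contact_force: [0.0, 0.3, 0.2]
opening: 94.1
finger_force: 0.0
```

>>> {"op": "step_arm", "data": {
  "commands": [0,0,0,0,0,0,0,0,0,0,0,0,0,0,0,0,0,0,0,0,0,0,0,0,0,0,0,0,0,0,0,0,0,0,0,0,0,0,0,0,0,0,0,0,0,0,0,0],
  "claw": 0,
  "squeeze": 25
}}

```text
time: 3.75
position: [514.1, -44.0, 96.4]
tcp_rot: [-0.0, 0.979, 0.206, -0.0]
contact_force: [0.6, -0.6, -1.0]
opening: 33.7
finger_force: 0.0
```

```bash
python3 - <<'E'
from h import *
from bench import bot
s=bot.get_state();print(s,yaw(s["tcp_rot"]))
E
```

```text
{'time': 3.75, 'joint_pos': array([-3.05329859e-01,  9.68424601e-02,  1.98709016e+00, -1.73357615e-05,
        1.05783726e+00,  8.50097633e-01]), 'qd': array([-0.00133708,  0.00071694,  0.00204272,  0.00026208, -0.00161939,
       -0.00026167]), 'joint_torque': array([-1.24083359e-03, -3.12180591e+01, -2.71745950e+01,  5.31616830e-02,
       -4.49241512e-02,  1.12236801e-04]), 'position': array([514.14572227, -43.99497109,  96.39319778]), 'tcp_rot': array([-3.69125373e-05,  9.78510117e-01,  2.06198794e-01, -8.09132079e-05]), 'contact_force': array([ 0.59333607, -0.60170495, -0.98258359]), 'torque': array([-0.04750717,  0.12579338, -0.00860819]), 'finger_force': 0.0, 'opening': 33.66158795890362} -66.20063171546649
```

>>> {"op": "step_arm", "data": {
  "commands": [0,0,0,0,0,0,0,0,0,0,0,0,0,0,0,0,0,0,0,0,0,0,0,0]
}}

```text
time: 4.15
position: [513.9, -43.3, 96.4]
tcp_rot: [-0.001, 0.978, 0.206, -0.0]
contact_force: [-1.7, 4.3, 2.2]
opening: 17.8
finger_force: 25.0
```

>>> {"op": "step_arm", "data": {
  "commands": [0,0,0,0,0,-0.09,0,0,0,0,0,-0.18,0,0,0,0,0,-0.27,0,0,0,0,0,-0.36,0,0,0,0,0,-0.45,0,0,0,0,0,-0.54,0,0,0,0,0,-0.63,0,0,0,0,0,-0.72,0,0,0,0,0,-0.81,0,0,0,0,0,-0.9,0,0,0,0,0,-0.9]
}}

```text
time: 5.25
position: [514.2, -43.4, 96.4]
tcp_rot: [-0.0, 0.61, 0.792, 0.0]
contact_force: [0.7, 5.6, -0.3]
opening: 18.0
finger_force: 25.0
```

>>> {"op": "step_arm", "data": {
  "commands": [0,0,0,0,0,-0.09,0,0,0,0,0,-0.18,0,0,0,0,0,-0.27,0,0,0,0,0,-0.36,0,0,0,0,0,-0.45,0,0,0,0,0,-0.54,0,0,0,0,0,-0.63,0,0,0,0,0,-0.72,0,0,0,0,0,-0.763,0,0,0,0,0,-0.763,0,0,0,0,0,-0.763]
}}

```text
time: 6.35
position: [514.3, -43.2, 96.4]
tcp_rot: [0.0, 0.058, 0.998, 0.001]
contact_force: [1.1, 6.0, 0.6]
opening: 17.5
finger_force: 25.0
```

```bash
python3 - <<'E'
from h import *
from bench import bot
s=bot.get_state();p=s["position"];print(s["time"],p,yaw(s["tcp_rot"]),s["contact_force"],s["torque"])
c=bot.camera("wrist");np.savez("w1.npz",**c)
cv2.imwrite("pics/w1.png",c["image"])
E
```

```text
6.35 [514.3377231  -43.23933299  96.39057622] 83.36225827008806 [1.14225256 5.95582865 0.57532911] [ 0.81856927 -0.06670795  0.17357299]
```

View pics/w1.png

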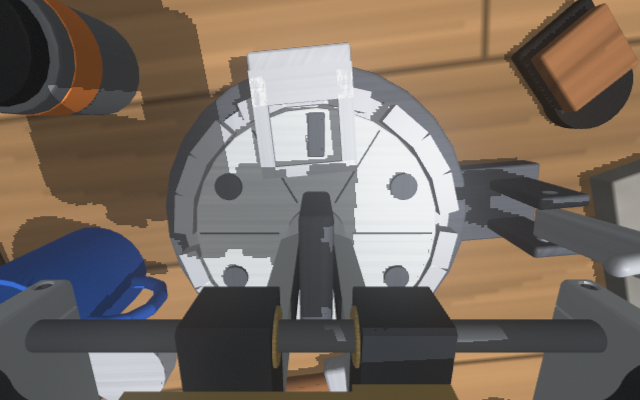

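The oblong is in the window at (316,133). A notch sits near (452,215), close to the pawl line, so I'll enlarge that area.

```bash
python3 - <<'E'
from h import *
c=np.load("w1.npz");im=c["image"][90:270,370:610]
im=cv2.resize(im,None,fx=3.3,fy=3.3,interpolation=cv2.INTER_CUBIC)
# overlay: expected tooth pin outline (10 mm) at r=93, z=50, pawl dir 88.6
C=np.array([514.4,-43.2])
for ang in (84.6,88.6,92.6):
    a=np.radians(ang);l=proj(c,[[*(C+r*np.array([np.cos(a),np.sin(a)])),50] for r in (84,99)])
    print(ang,l)
    l=((l-[370,90]+.5)*3.3-.5).round().astype(int);cv2.line(im,tuple(map(int,l[0])),tuple(map(int,l[1])),(0,0,255),1)
cv2.imwrite("pics/w1c.png",im)
E
```

```text
84.6 [[434.50036706 231.55450999]
 [455.79785035 231.11690552]]
88.6 [[434.90566344 223.72328987]
 [456.46260564 221.86763072]]
92.6 [[434.72551067 215.82646298]
 [456.43862674 212.51595721]]
```

View pics/w1c.png

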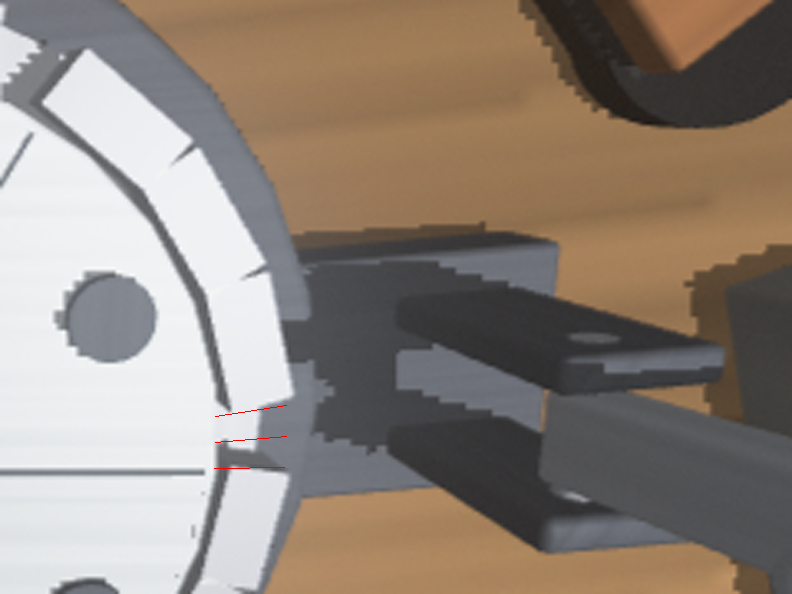

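The notch spans about y 400–470 in the crop, centred on the drawn pawl line (y 436), so it is right under the tooth. I'll release, lift and move outside the pawl.

>>> {"op": "step_arm", "data": {
  "commands": [0,0,0,0,0,0,0,0,0,0,0,0,0,0,0,0,0,0,0,0,0,0,0,0,0,0,0,0,0,0,0,0,0,0,0,0,0,0,-0.2,0,0,0,0,0,-0.4,0,0,0,0,0,-0.65,0,0,0,0,0,-0.65,0,0,0,0,0,-0.65,0,0,0],
  "claw": 0.6
}}

```text
time: 7.5
position: [514.9, -44.2, 227.8]
tcp_rot: [0.001, 0.057, 0.998, -0.0]
contact_force: [-0.1, 0.7, -1.3]
opening: 56.5
finger_force: 0.0
```

>>> {"op": "step_arm", "data": {
  "commands": [0.05,0.5,0,0,0,0,0.09,0.97,0,0,0,0,0.09,0.97,0,0,0,0,0.09,0.97,0,0,0,0,0.09,0.97,0,0,0,0,0.09,0.97,0,0,0,0],
  "claw": 0
}}

```text
time: 8.1
position: [517.2, 151.4, 224.3]
tcp_rot: [-0.002, 0.056, 0.998, -0.0]
contact_force: [0.0, -0.6, -0.2]
opening: 11.7
finger_force: 0.0
```

```bash
python3 - <<'E'
from h import *
from bench import bot
s=bot.get_state();p=s["position"];y=yaw(s["tcp_rot"]);print(s["time"],p,y,s["opening"])
P=(519.9,183,130)
print(go(p,y,P,88.6),go(P,88.6,(518.6,129,130),88.6))
E
```

```text
8.1 [517.17522941 151.40107285 224.25515203] 83.59003191971567 11.733967540361874
[ 0.0041  0.1585  0.4713 -0.0557] [-1.000e-04 -2.701e-01  0.000e+00  0.000e+00]
```

>>> {"op": "step_arm", "data": {
  "commands": [0,0.2,0,0,0,-0.055,0,0.2,0,0,0,-0.055,0,0.2,0.15,0,0,-0.055,0,0.2,0.35,0,0,-0.055,0,0.2,0.48,0,0,-0.055,0,0.2,0.48,0,0,-0.055,0,0.2,0.48,0,0,-0.055]
}}

```text
time: 8.8
position: [523.0, 189.3, 130.4]
tcp_rot: [-0.001, 0.015, 1.0, -0.0]
contact_force: [0.4, 0.4, -0.1]
opening: 0.5
finger_force: 0.0
```

```bash
python3 - <<'E'
from h import *
from bench import bot
s=bot.get_state();p=s["position"];y=yaw(s["tcp_rot"]);print(s["time"],p,y,s["opening"],s["contact_force"])
print(go(p,y,(518.6,129,130),88.6))
a=bot.camera("wrist")["image"];b=bot.camera("scene")["image"][130:270,240:460]
cv2.imwrite("pics/p1.png",np.vstack([cv2.resize(a,(512,320)),cv2.resize(b,(440,280),interpolation=2) if 0 else cv2.copyMakeBorder(cv2.resize(b,(440,280)),0,0,0,72,0)]))
E
```

```text
8.8 [522.96494616 189.26528763 130.40066546] 88.31001152809645 0.5058534119921035 [ 0.42405604  0.39490178 -0.11689402]
[ 0.0129 -0.3018  0.002  -0.0032]
```

View pics/p1.png

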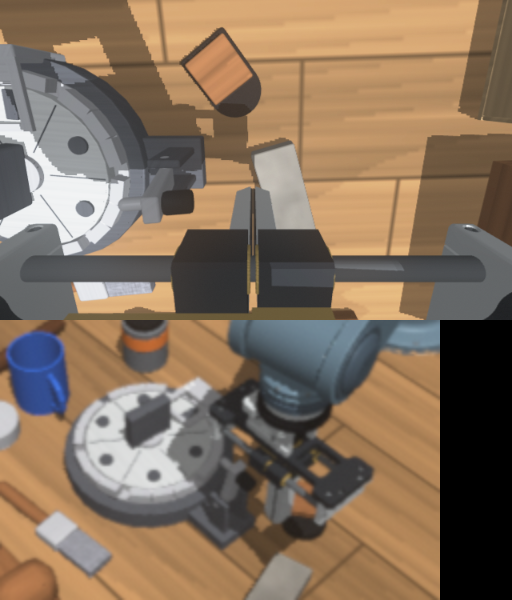

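The fingers stand just outside the knob, clear and in line with it. I'll push inward.

>>> {"op": "step_arm", "data": {
  "commands": [0.01,-0.04,0,0,0,0,0.015,-0.07,0,0,0,0,0.015,-0.1,0,0,0,0,0.015,-0.125,0,0,0,0,0.015,-0.15,0,0,0,0,0.015,-0.175,0,0,0,0,0.015,-0.2,0,0,0,0,0.015,-0.225,0,0,0,0,0.015,-0.25,0,0,0,0,0.015,-0.275,0,0,0,0,0.015,-0.3,0,0,0,0,0.015,-0.32,0,0,0,0,0.015,-0.32,0,0,0,0,0.015,-0.32,0,0,0,0]
}}

```text
time: 10.3
position: [518.1, 126.5, 130.4]
tcp_rot: [-0.0, 0.014, 1.0, 0.0]
contact_force: [0.1, 0.8, -0.6]
opening: 0.4
finger_force: 0.0
```

>>> {"op": "step_arm", "data": {
  "commands": [0,0.15,0,0,0,0,0,0.35,0,0,0,0,0,0.35,-0.25,0,0,0,0,0.35,-0.5,0,0,0,0,0.35,-0.5,0,0,0,0,0.35,-0.5,0,0,0]
}}

```text
time: 10.9
position: [520.7, 197.0, 231.8]
tcp_rot: [0.001, 0.014, 1.0, 0.0]
contact_force: [0.0, 0.3, 0.4]
opening: 0.2
finger_force: 0.0
```

```bash
python3 - <<'E'
from h import *
from bench import bot
s=bot.get_state();p=s["position"];y=yaw(s["tcp_rot"]);print(s["time"],p,y)
c=bot.camera("top");np.savez("t2.npz",**c);z=c["z_map"];d=bot.camera("scene");np.savez("s2.npz",**d)
a=cv2.resize(c["image"][145:275,250:410],(640,520),interpolation=2)[:300];b=cv2.resize(d["image"][140:250,250:400],(409,300),interpolation=2)
cv2.imwrite("pics/p2.png",cv2.resize(np.hstack([a[:,:390],b]),None,fx=1,fy=1))
E
```

```text
10.9 [520.72847056 197.00517121 231.81586769] 88.4510987236397
```

View pics/p2.png

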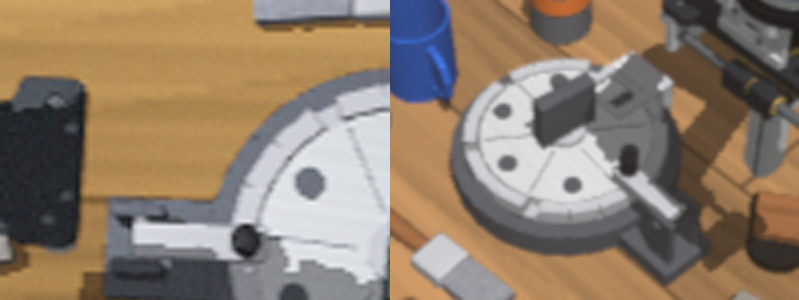

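The pawl is down, with the knob at about (311,205) in the full top picture. Its height tells whether the tooth is home: 93 mm if home, about 103 mm if it rests on the rim.

```bash
python3 - <<'E'
from h import *
c=np.load("t2.npz");R=cv2.Rodrigues(c["rvec"])[0]
v,u=np.mgrid[0:400,0:640];z=c["z_map"]
P=(np.stack([(u-c["cx"])/c["fx"]*z,(v-c["cy"])/c["fy"]*z,z],-1)-c["tvec"].ravel())@R
print(P[200:211,280:318:1,2].round(0)[::2].astype(int))
k=P[202:209,308:315].reshape(-1,3);k=k[k[:,2]>85];print(len(k),k.mean(0),np.hypot(*(k.mean(0)[:2]-[514.4,-43.2])))
E
```

```text
[[43 47 45 49 69 69 68 71 70 50 53 50 43 21 18 19 18 18 17 20 19 19 21 31
  31 31 33 30 30 50 48 51 51 49 50 48 45 49]
 [22 19 20 18 68 75 68 72 69 69 69 68 71 71 69 71 68 69 70 70 73 69 71 72
  70 72 68 73 69 89 91 93 94 94 91 70 68 49]
 [19 19 20 16 69 72 68 67 71 74 72 69 70 70 71 69 71 70 73 71 72 74 72 71
  71 73 70 71 91 92 90 94 91 93 92 89 70 50]
 [20 19 20 19 72 71 72 67 71 70 67 68 71 71 70 70 70 68 69 70 74 71 71 72
  69 70 71 70 91 92 91 92 93 96 92 92 70 50]
 [19 20 23 18 69 71 69 70 72 69 70 72 68 70 72 72 71 69 70 67 69 70 69 72
  66 70 69 72 69 77 89 95 89 88 76 71 69 50]
 [73 76 75 72 74 77 77 72 76 74 75 20 21 20 19 20 19 19 19 17 16 21 28 32
  31 31 31 33 60 63 65 61 66 67 67 69 68 54]]
44 [515.89847683  47.20937931  92.02668575] 90.42179659905364
```

```bash
python3 - <<'E'
from h import *
from bench import bot
z=np.mean([bot.camera("top")["z_map"] for _ in range(6)],0)
c=np.load("t2.npz");R=cv2.Rodrigues(c["rvec"])[0];v,u=np.mgrid[0:400,0:640]
P=(np.stack([(u-c["cx"])/c["fx"]*z,(v-c["cy"])/c["fy"]*z,z],-1)-c["tvec"].ravel())@R
k=P[203:208,286:307].reshape(-1,3);print(np.polyfit(-k[:,1],k[:,2],1,cov=True),k[:,2].mean())
k=P[203:207,310:314].reshape(-1,3);print(k[:,2].mean())
print(bot.get_state()["contact_force"],bot.get_state()["time"])
E
```

```text
(array([2.21914576e-02, 7.65797490e+01]), array([[3.68267397e-02, 3.00911263e+00],
       [3.00911263e+00, 2.52670427e+02]])) 74.76648519338372
92.37257427337411
[ 0.27086435 -0.36794857 -0.8645242 ] 11.3
```

```bash
python3 - <<'E'
from h import *
from bench import bot
z=np.median([bot.camera("top")["z_map"] for _ in range(6)],0)
c=np.load("t2.npz");R=cv2.Rodrigues(c["rvec"])[0];v,u=np.mgrid[0:400,0:640]
P=(np.stack([(u-c["cx"])/c["fx"]*z,(v-c["cy"])/c["fy"]*z,z],-1)-c["tvec"].ravel())@R
print(P[201:210,284:310:3,2].round(0).astype(int))
k=P[202:208,286:307].reshape(-1,3);k=k[abs(k[:,2]-70.5)<4];f,V=np.polyfit(-k[:,1],k[:,2],1,cov=True);print(len(k),f[0],V[0,0]**.5,k[:,2].mean())
E
```

```text
[[71 70 70 71 70 70 71 70 70]
 [70 71 70 71 71 70 69 69 72]
 [69 70 70 71 70 71 70 72 90]
 [70 71 71 70 69 70 70 69 93]
 [69 70 71 72 71 71 70 70 92]
 [71 70 72 72 70 69 70 71 93]
 [71 71 71 70 72 71 70 71 76]
 [70 72 71 71 70 70 69 70 70]
 [67 61 66 69 69 70 71 71 70]]
126 -0.005417178865146848 0.004970266753356842 70.41543568378214
```

The arm is level (slope −0.005 ± 0.005 rad) and the knob is at z≈92 mm, so the tooth is fully home. The gripper is clear.

```bash
python3 -c "
from bench import bot
print(bot.sign_off())"
```

```text
the job is handed in; nothing more can be done
None
```

The oblong sector is in the sight window and the pawl's tooth is fully home in its notch. The robot is clear of everything, no bystander was touched, and the job is handed in at about 12 s.

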